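Flip the calibration status flag to green

ROBOT

A 6-joint arm with a two-finger parallel gripper is mounted at the origin on the work surface. World frame = base frame: x ahead of the robot, y to its left, z up, the work surface at z = 0. Lengths are in mm, angles in rad, forces in N, time in s.
With the tool pointing down it reaches from about 350 to 775 mm from the base axis. Payload 7.3 kg.
Tool frame: the origin (TCP) lies at the very end of the fingers, on their centre line; the grasp point (between the pads) lies 19 mm behind it; z points along the fingers, y is the line along which they close (so a half turn about z gives the same grasp; the last joint's range is limited). The gripper opens to 92 mm and grips with 3 to 60 N. Pads are 19 mm wide; open, the fingers measure 130 mm over their backs; the gripper's body (75 mm by 190 mm) begins 47 mm behind the grasp point.
Start: joints at [-1.457, 0.342, 1.524, -0, 1.275, -0.146], TCP at [134.888, -507.396, 226.741] pointing down, gripper open.
Joint ranges: [-2.53, 2.53], [-0.77, 2.02], [0.04, 2.7], [-1, 4.14], [0.28, 2.66], [-3.11, 3.11]. Speed limits (rad/s): [2.57, 2.57, 3.14, 3.14, 3.14, 3.14].

INTERFACE

Orientations are given as [roll, pitch, yaw] about the fixed x, y, z axes, in that order (R = Rz(yaw) Ry(pitch) Rx(roll)).
In Python, from plant import bot gives the robot as it stands.
- The arm moves only by the tool jog_arm, never from a script. Its argument "targets" is a list of rows, each an object with "xyz": the shift along the tool's x, y, z as a fraction of full scale, a list of three; "spin": the turn about the tool's z as a fraction of full scale. In form: [{"xyz": [x, y, z], "spin": spin}, ...]. A call has exactly 10 rows; each row shifts and turns the commanded pose from where the row before left it, along the tool's axes as they then stand; what a row does not reach is not made up. Full scale, the value 1, is 80 mm for a shift and 0.1 rad for a turn. A row lasts 1/8 s, in which the tool goes at most 62.5 mm and 10.7 degrees, less where a joint would pass 70% of its speed; a pose out of reach is approached as far as the arm can. A call with a number of a shift or a turn outside -1 to 1 is refused whole. A call with a gripper value outside its range is refused whole. "gripper" is the opening in per cent of the stroke, from 0 (shut) to 100 (fully open), set as the call begins (left out, the last holds). The fingers move at their own pace and stop on an object; the grip force is fixed at half the most. Time passes only in rows, so rows that do not move let the fingers close, or fill a call up. It gives the time, the measured TCP pose, the force, the opening and the grip force at its end, in the units of the state.
- bot.get_obs(): the state, without advancing time (a new reading comes with each control period).
- bot.capture(name): name is "side" or "top" or "wrist"; returns the picture (420x560x3 uint8, blue, green, red); there is no depth.
- bot.get_calibration(name): a dict with "vfov" (degrees; the focal length in pixels is half the picture's height over the tangent of half this angle, whatever the lens; pixels are square), "cx", "cy" (the principal point, pixels), "k1" (the pictures are not rectified: a ray, as slopes to the right and down, at radius r is drawn at 1 + k1 r^2 times it, then the intrinsics apply), "eye" and "rotation" of the camera in the world. Camera axes: x right, y down, z forward; pixel columns grow to the right and rows downward; lengths in mm; the calibration is good to about 2 mm. A picture is of the moment at which its call begins: read the wrist's pose just before it. get_calibration takes no time and is no camera call; for the wrist camera it gives the pose at the moment of the call.
- bot.close_job(): hands the job in; it is judged then, once.
The state is a dict: "time": time; "joint_positions": joint angles; "dq": joint speeds; "tau": joint torques, N m; "tool_pos": TCP position; "tcp_rot": TCP orientation; "contact_force": force on the tool from outside, world axes, zero at the start; "moment": the same for the moment, N m; "grip_width": finger opening in mm; "finger_force": force on a finger pad.
Only numpy, scipy, OpenCV 4.12 (cv2) and the standard library are available. Lean on these libraries where they do the work, as an engineer would, in place of code of your own. Each camera call takes 0.05 s, during which the arm holds its last target. There are 200 camera calls.

TASK

The pressure gauge has passed its check: flip the status flag on the grey stand right over its pivot, so that it lies fully flat on the other side with the green face up instead of the red. Only push it with the fingertips, gently, without pinching it; lay it down without letting it slap onto its stops, and leave the gauge, the canister and the two valve seats where they are.

Things in the scene. Friction and masses are not known exactly. Their poses are not given: they have to be found in the camera images.
- flag_stand: Fixed stand, grey base plate 190 (x) x 130 (y) x 12 mm high; origin under its centre on the shelf, z up, x to the side where the flag lies at the start. Cheeks (24 x 8 mm, 90 mm high) at y = -53, +53 mm carry the pivot. Four rubber stop posts, 10 mm diameter, 77 mm high, at x = -70, +70, y = -34, +34 mm: the flag comes to rest on them. Only the base plate lies under the tail.
- pivot (a point): Centre of the pivot, on the hinge line, 80 mm above the shelf, midway between the cheeks; its axes are those of the stand: the hinge line runs along y, the flag lies to +x at the start and to -x when flipped.
- flag (a joint): Angle of the flag: 0 = flat on the +x side of the stand, red face up (it starts here, or raised by up to 0.3); 1.57 = upright; 3.14 = flat on the -x side on its stops, green face up. The hinge is stiff (friction about 0.07 N m): it stays wherever it is left. The flag weighs about 100 g.
- flag_edge (a point): Middle of the flag's free edge, 92 mm from the pivot. The flag is a plate 84 mm wide along the hinge, 6 mm thick, from 8 to 92 mm from the pivot; red with a white bar on one face, green with a white disc on the other. Its axes turn with the flag: x from pivot to free edge, z out of the red face.
- tail_end (a point): End of the flag's plain steel tail, 48 mm from the pivot on the side opposite the flag; the tail is one rigid piece with it, in line with it, 44 mm wide along the hinge, 6 mm thick. Pressing the tail down raises the flag.
- gauge: Loose pressure gauge lying on its back, black chipped bezel 84 mm in diameter, glass dome to 49 mm high, brass stem reaching 62 mm from the centre along its own x. Origin under its centre. To be left alone.
- canister: Loose tin canister, standing, 76 mm diameter, blue band, dark screw top, 108 mm high. Origin under its centre. To be left alone.
- seat_a: Loose bronze valve seat, a ring of 48 mm outer and 28 mm inner diameter, 16 mm high. Origin under its centre. To be left alone.
- seat_b: The other bronze valve seat, same ring of 48 mm outer diameter, 16 mm high. Origin under its centre. To be left alone.
There are look-alikes about, which are no part of the job. What is meant by the flag_stand is not pink, and is the smaller of those in its own colour.

How it is judged:
By the outcome, as a careful person would: the job done as asked, in the order asked, and still so for the second after the job is handed in, with the robot touching nothing.
It also fails if it takes over 43 s, if anything falls off the work surface, if the arm or the gripper's body presses on something with over 40 N, if the wrist force passes 120 N, or if a joint passes its speed limit or range.

## Working session

There is one attempt and no reset: what is moved stays moved. The work goes in short steps, Python scripts to look and compute and a tool call to move; the robot and the scene stay as the last step left them, time stands still between calls to the robot, and variables do not carry over. Pictures are saved under pics/ and viewed, at most 10 in all, crops included, and the job is handed in when it is done.

Besides the shell and the picture viewer there is one more tool, called after "Request:" as name(argument=value, ...) on one line, values as JSON. jog_arm: Moves the arm, as the interface text tells. Shift numbers are shares of 80 mm and turn numbers shares of 0.1 rad, none past 1 either way. Its arguments: {"type":"object","properties":{"targets":{"type":"array","items":{"type":"object","properties":{"xyz":{"type":"array","items":{"type":"number"}},"spin":{"type":"number"}}}},"gripper":{"type":"number"}},"required":["targets"]}

```bash
mkdir -p pics; ls; python3 - <<'E'
from plant import bot
import cv2
for n in ("top","side"):
    cv2.imwrite(f"pics/{n}0.png",bot.capture(n)); c=bot.get_calibration(n); print(n,c)
o=bot.get_obs(); print(o["time"],o["tool_pos"],o["tcp_rot"],o["grip_width"])
E
```

```text
pics
top {'vfov': 42.51878387746457, 'cx': 285.6693173868668, 'cy': 208.23758285518068, 'k1': 0.048474390133403905, 'eye': array([ 404.50785348,  -10.59458138, 1365.02686339]), 'rotation': array([-3.04949965, -0.0056623 , -1.54379066])}
side {'vfov': 53.51436927767558, 'cx': 276.9125718286184, 'cy': 207.8226822098591, 'k1': -0.03462750342265988, 'eye': array([ 356.02431718, -643.09536757,  753.6333769 ]), 'rotation': array([-2.38073898, -0.01359311, -0.22708239])}
0.1 [ 134.83659103 -507.01217374  226.10891278] [-3.14020981e+00 -1.89261924e-04  2.59797226e-01] 91.88781604290841
```

View pics/top0.png

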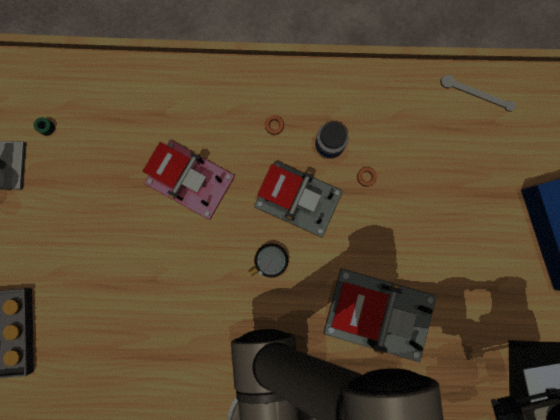

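View pics/side0.png

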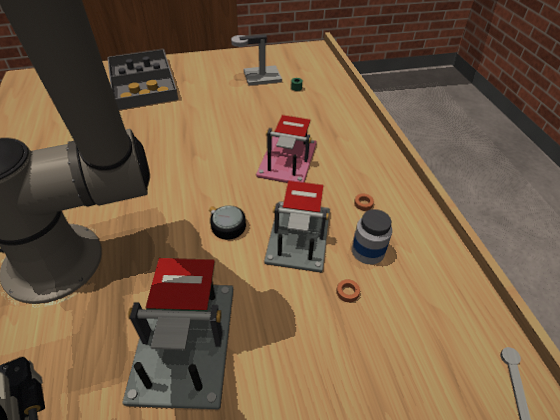

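The top view shows three stands: a pink one at (188,180), a small grey one at (298,198) and a large grey one at (380,312). The small grey one is the target, and its flag points up-left. The side view agrees, with the target at (300,225), the canister at (372,235), the gauge at (228,222), and the seats at (364,202) and (348,290).

```bash
cat > h.py <<'E'
from plant import bot
import numpy as np, cv2
from scipy.spatial.transform import Rotation as Ro
def cam(n):
    c=bot.get_calibration(n); f=210/np.tan(np.radians(c["vfov"]/2)); return c,f,Ro.from_euler("xyz",c["rotation"]).as_matrix()
def ray(n,uv):
    c,f,R=cam(n); d=(np.array(uv,float)-[c["cx"],c["cy"]])/f; s=d.copy()
    for _ in range(9): s=d/(1+c["k1"]*(s@s))
    return c["eye"],R@np.array([*s,1])
def onz(n,uv,z):
    e,d=ray(n,uv); return e+d*(z-e[2])/d[2]
def proj(n,p):
    c,f,R=cam(n); q=R.T@(np.array(p,float)-c["eye"]); s=q[:2]/q[2]; return s*(1+c["k1"]*(s@s))*f+[c["cx"],c["cy"]]
E
python3 - <<'E'
from h import *
im=cv2.imread("pics/top0.png"); x0,y0,x1,y1=235,105,395,285
hsv=cv2.cvtColor(im,cv2.COLOR_BGR2HSV)
m=((hsv[...,1]<75)&(hsv[...,2]>45)).astype(np.uint8); m[:150]=0;m[240:]=0;m[:,:245]=0;m[:,350:]=0
red=((hsv[...,1]>180)&(hsv[...,2]>90)&((hsv[...,0]<5)|(hsv[...,0]>172))).astype(np.uint8); red[:150]=0;red[240:]=0;red[:,:245]=0;red[:,350:]=0
for nm,k in(("grey",m),("red",red)):
    cs,_=cv2.findContours(k,0,2); c=max(cs,key=cv2.contourArea)
    r=cv2.minAreaRect(np.vstack([c for c in cs if cv2.contourArea(c)>20])); b=cv2.boxPoints(r); print(nm,r,b.round(1).tolist())
    z=12 if nm=="grey" else 83
    P=np.array([onz("top",p,z)for p in b]);print(P.round(1).tolist(),P.mean(0),[np.linalg.norm(P[i]-P[i-1]).round(1) for i in range(4)])
a=cv2.resize(im[y0:y1,x0:x1],None,fx=2.5,fy=2.5,interpolation=2)
s=cv2.imread("pics/side0.png")[170:280,250:400]; s=cv2.resize(s,(400,293)); s=cv2.copyMakeBorder(s,0,450-293,0,0,0)
cv2.imwrite("pics/crop.png",np.hstack([a,s]))
E
```

```text
grey ((305.55609130859375, 181.875244140625), (74.86875915527344, 87.22528839111328), 24.227745056152344) [[253.5, 206.3000030517578], [289.29998779296875, 126.69999694824219], [357.6000061035156, 157.5], [321.79998779296875, 237.0]]
[[532.3, 66.1, 12.0], [738.5, -18.5, 12.0], [664.0, -193.9, 12.0], [459.8, -107.3, 12.0]] [598.66341678 -63.39261101  12.        ] [np.float64(188.0), np.float64(222.9), np.float64(190.5), np.float64(221.8)]
red ((279.8047790527344, 186.22943115234375), (34.42840576171875, 33.68355941772461), 24.443954467773438) [[257.20001220703125, 194.39999389648438], [271.1000061035156, 163.8000030517578], [302.3999938964844, 178.0], [288.5, 208.6999969482422]]
[[554.3, 54.3, 83.0], [629.3, 23.2, 83.0], [596.9, -52.9, 83.0], [522.2, -21.4, 83.0]] [575.6779203    0.80413166  83.        ] [np.float64(82.3), np.float64(81.2), np.float64(82.7), np.float64(81.1)]
```

View pics/crop.png

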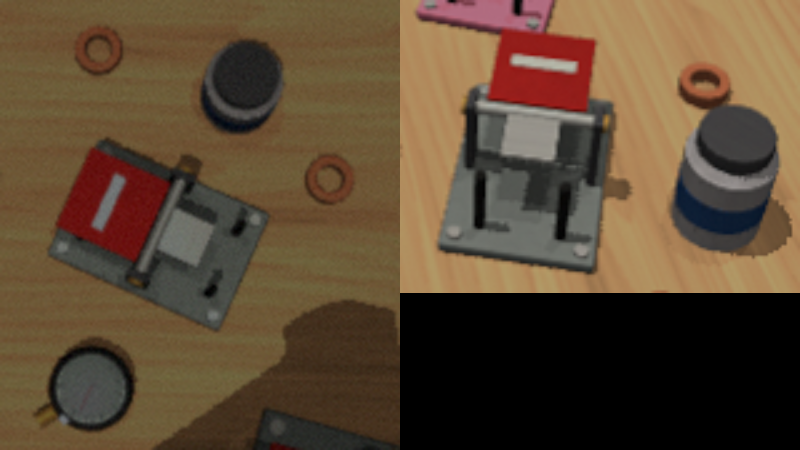

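The crop shows the base corners at full-picture pixels of about (277,161), (342,190), (323,236) and (255,207). The flag is nearly flat, with its tail to the lower right. The canister is up-right of the stand, and the nearest seat is to the right of it.

```bash
python3 - <<'E'
from h import *
C=np.array([onz("top",p,12) for p in [(277,161),(342.2,190.2),(322.6,236.2),(255,207)]])
print(C.round(1).tolist(),C.mean(0).round(1),[np.linalg.norm(C[i]-C[i-1]).round(1) for i in range(4)])
d=(C[0]+C[3]-C[1]-C[2])[:2]; e=(C[0]+C[1]-C[2]-C[3])[:2]
print("yaw long",np.arctan2(d[1],d[0]),"from short",np.arctan2(e[1],e[0])+np.pi/2)
# flag: outer edge / inner edge (z=83 plane) 
F=np.array([onz("top",p,83) for p in [(257.2,194.4),(271.1,163.8),(302.4,178),(288.5,208.7)]])
f=(F[0]+F[1]-F[2]-F[3])[:2];yaw=np.arctan2(f[1],f[0]);print("yaw flag",yaw)
u=np.array([np.cos(yaw),np.sin(yaw)])
print("pivot from flag outer, theta0:",((F[0]+F[1])/2)[:2]-92*u, "inner dist to outer",np.linalg.norm(f)/2)
# side check: base corners from side crop
S=np.array([onz("side",(250+x*.375,170+y*.375),12) for x,y in [(440,247),(595,270)]]-np.array([0,0,0]))if 0 else np.array([onz("side",(250+(x-400)*.375,170+y*.375),12) for x,y in [(440,247),(595,270)]])
print("side corners",S.round(1).tolist())
p=C.mean(0)
for n,q in(("canister",(330,137)),("gauge",(271.5,260)),("seatA",(275,125)),("seatB",(367,176))): 
    w=onz("top",q,{"canister":108,"gauge":40}.get(n,16)); R=np.array([[u[0],u[1]],[-u[1],u[0]]]); print(n,w.round(0),"stand",(R@(w-p)[:2]).round(0))
E
```

```text
[[649.3, 10.4, 12.0], [579.3, -156.3, 12.0], [461.8, -109.3, 12.0], [530.6, 62.4, 12.0]] [555.3 -48.2  12. ] [np.float64(129.6), np.float64(180.8), np.float64(126.5), np.float64(184.9)]
yaw long 1.1814406674696578 from short 1.1735058043655129
yaw flag 1.168410026530742
pivot from flag outer, theta0: [555.8017378  -45.90878116] inner dist to outer 82.43867896873228
side corners [[462.2, -112.9, 12.0], [579.6, -162.3, 12.0]]
canister [ 693. -115.  108.] stand [  -7. -153.]
gauge [399.  16.  40.] stand [ -2. 169.]
seatA [741.  18.  16.] stand [ 134. -145.]
seatB [ 617. -218.   16.] stand [-132. -123.]
```

Request:
jog_arm(targets=[{"xyz": [0.6, -0.36, 0], "spin": 0}, {"xyz": [0.6, -0.36, 0], "spin": 0}, {"xyz": [0.6, -0.36, 0], "spin": 0}, {"xyz": [0.6, -0.36, 0], "spin": 0}, {"xyz": [0.6, -0.36, 0], "spin": 0}, {"xyz": [0.6, -0.36, 0], "spin": 0}, {"xyz": [0.6, -0.36, 0], "spin": 0}, {"xyz": [0.6, -0.36, 0], "spin": 0}, {"xyz": [0.6, -0.36, 0], "spin": 0}, {"xyz": [0.4, -0.25, 0], "spin": 0}], gripper=0)

```text
time: 1.35
tool_pos: [512.7, -116.3, 226.3]
tcp_rot: [-3.141, 0.0, 0.261]
contact_force: [0.1, -1.1, 0.8]
grip_width: 1.0
finger_force: 0.0
```

Request:
jog_arm(targets=[{"xyz": [0, 0, 0], "spin": -1}, {"xyz": [0, 0, 0], "spin": -1}, {"xyz": [0, 0, 0], "spin": -1}, {"xyz": [0, 0, 0], "spin": -1}, {"xyz": [0, 0, 0], "spin": -1}, {"xyz": [0, 0, 0], "spin": -1}, {"xyz": [0, 0, 0], "spin": -1}, {"xyz": [0, 0, 0], "spin": -1}, {"xyz": [0, 0, 0], "spin": -1}, {"xyz": [0, 0, 0], "spin": -0.12}])

```text
time: 2.6
tool_pos: [511.4, -118.3, 226.4]
tcp_rot: [-3.141, 0.0, 1.172]
contact_force: [-0.4, 0.3, 0.2]
grip_width: 0.4
finger_force: 0.0
```

```bash
cat >> h.py <<'E'
PV=np.array([556.3,-48.5]); YAW=1.172
def st():
    o=bot.get_obs(); u=np.array([np.cos(YAW),np.sin(YAW)]); d=o["tool_pos"][:2]-PV
    print("t",round(o["time"],2),"stand x,y,z",(d@u).round(1),(d@[-u[1],u[0]]).round(1),o["tool_pos"][2].round(1),"rpy",np.round(o["tcp_rot"],3),"F",np.round(o["contact_force"],1),"w",o["grip_width"])
E
python3 - <<'E'
from h import *
st(); a=bot.capture("wrist"); cv2.imwrite("pics/w1.png",a)
E
```

```text
t 2.6 stand x,y,z -81.7 14.3 226.4 rpy [-3.141  0.     1.172] F [-0.4  0.3  0.2] w 0.3912609613259753
```

View pics/w1.png

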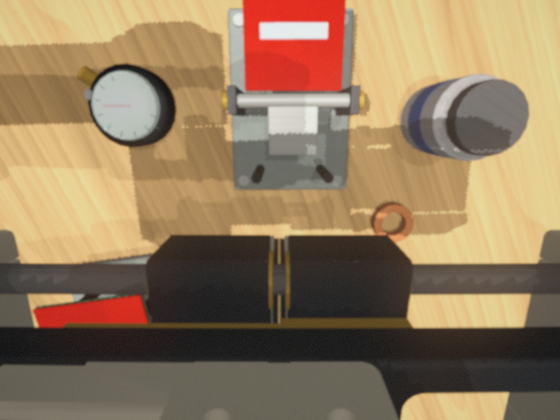

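The wrist view shows the stand square to the tool: the pivot rod runs from about (236,101) to (357,101), the tail end is at about y=137, and the gauge and canister are clear on either side. I'll check the pivot from here.

```bash
python3 - <<'E'
from h import *
a=onz("wrist",(236,101),82);b=onz("wrist",(357,101),82);m=(a+b)/2;print(a,b,m,np.linalg.norm(a-b),np.arctan2(*(a-b)[1::-1])-np.pi/2)
t=onz("wrist",(293,134),83);print("tail end",t,np.linalg.norm((t-m)[:2]))
for q in[(233,188),(346,188)]:print("corner",onz("wrist",q,12))
st()
E
```

```text
[508.99921086 -26.44172733  82.        ] [607.36571838 -67.90559066  82.        ] [558.18246462 -47.173659    82.        ] 106.74840403791883 1.1718733934909968
tail end [544.46735832 -72.33040862  83.        ] 28.652507608124747
corner [ 459.08577847 -105.40832718   12.        ]
corner [ 579.55979821 -156.2439841    12.        ]
t 2.65 stand x,y,z -81.8 14.2 226.4 rpy [-3.141  0.     1.171] F [ 0.5 -0.6  0. ] w 0.4362257374908035
```

Request:
jog_arm(targets=[{"xyz": [0.3, 0.1, 0], "spin": 0}, {"xyz": [0.3, 0.1, 0], "spin": 0}, {"xyz": [0.01, 0, 0.3], "spin": 0}, {"xyz": [0, 0, 0.3], "spin": 0}, {"xyz": [0, 0, 0.3], "spin": 0}, {"xyz": [0, 0, 0.3], "spin": 0}, {"xyz": [0, 0, 0.2], "spin": 0}, {"xyz": [0, 0, 0.1], "spin": 0}, {"xyz": [0, 0, 0.07], "spin": 0}, {"xyz": [0, 0, 0], "spin": 0}])

```text
time: 3.9
tool_pos: [545.4, -79.6, 101.2]
tcp_rot: [3.141, 0.0, 1.172]
contact_force: [0.1, -0.1, -0.1]
grip_width: 0.9
finger_force: 0.0
```

```bash
sed -i 's/556.3,-48.5/557.3,-47.8/' h.py; python3 -c "
from h import *
st()"
```

```text
t 3.9 stand x,y,z -34.0 -1.4 101.2 rpy [3.141 0.    1.172] F [ 0.1 -0.1 -0.1] w 0.8669558131359962
```

Now I'll press the tail down slowly to z≈54.

Request:
jog_arm(targets=[{"xyz": [0, 0, 0.06], "spin": 0}, {"xyz": [0, 0, 0.06], "spin": 0}, {"xyz": [0, 0, 0.06], "spin": 0}, {"xyz": [0, 0, 0.05], "spin": 0}, {"xyz": [0, 0, 0.05], "spin": 0}, {"xyz": [0, 0, 0.05], "spin": 0}, {"xyz": [0, 0, 0.05], "spin": 0}, {"xyz": [0, 0, 0.05], "spin": 0}, {"xyz": [0, 0, 0.04], "spin": 0}, {"xyz": [0, 0, 0.03], "spin": 0}])

```text
time: 5.15
tool_pos: [545.4, -79.8, 60.9]
tcp_rot: [3.141, 0.0, 1.172]
contact_force: [-0.1, -0.2, 2.8]
grip_width: 0.4
finger_force: 1.4
```

Request:
jog_arm(targets=[{"xyz": [0, 0, 0.02], "spin": 0}, {"xyz": [0, 0, 0.02], "spin": 0}, {"xyz": [0, 0, 0.02], "spin": 0}, {"xyz": [0, 0, 0.02], "spin": 0}, {"xyz": [0, 0, 0.01], "spin": 0}, {"xyz": [0, 0, 0], "spin": 0}, {"xyz": [0, 0, 0], "spin": 0}, {"xyz": [0, 0, 0], "spin": 0}, {"xyz": [0, 0, 0], "spin": 0}, {"xyz": [0, 0, 0], "spin": 0}])

```text
time: 6.4
tool_pos: [545.2, -79.6, 53.9]
tcp_rot: [-3.142, 0.0, 1.172]
contact_force: [-0.5, -1.4, 1.9]
grip_width: 0.5
finger_force: 0.8
```

```bash
python3 - <<'E'
from h import *
st(); a=bot.capture("side"); cv2.imwrite("pics/s2.png",cv2.resize(a[100:300,180:430],None,fx=2.4,fy=2.4))
E
```

```text
t 6.4 stand x,y,z -34.0 -1.3 53.9 rpy [-3.142  0.     1.172] F [-0.5 -1.4  1.9] w 0.4745339603689608
```

View pics/s2.png

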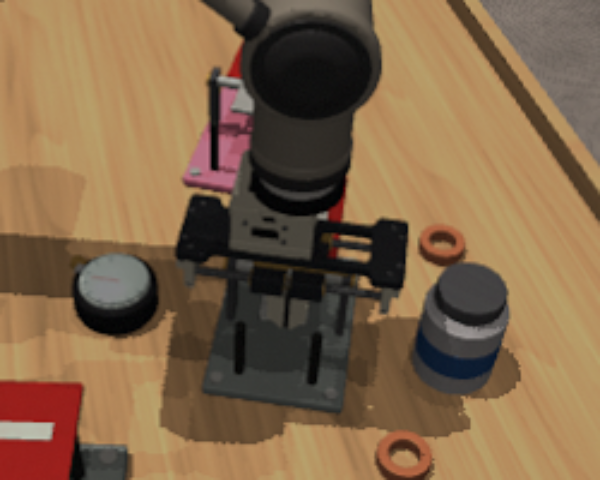

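The picture shows the fingers between the posts and the flag raised behind the gripper, with the red visible at (340,190). I'll retreat upward and cross to the +x side.

Request:
jog_arm(targets=[{"xyz": [0, 0, -0.2], "spin": 0}, {"xyz": [0, 0, -0.5], "spin": 0}, {"xyz": [0, 0, -0.6], "spin": 0}, {"xyz": [0, 0, -0.6], "spin": 0}, {"xyz": [0, 0, -0.4], "spin": 0}, {"xyz": [0.3, 0, 0], "spin": 0}, {"xyz": [0.5, 0, 0], "spin": 0}, {"xyz": [0.5, 0, 0], "spin": 0}, {"xyz": [0.4, 0, 0], "spin": 0}, {"xyz": [0.1, 0, 0], "spin": 0}])

```text
time: 7.7
tool_pos: [601.4, 54.9, 238.5]
tcp_rot: [3.141, -0.0, 1.174]
contact_force: [-0.2, 0.1, 0.5]
grip_width: 0.6
finger_force: 0.0
```

```bash
python3 - <<'E'
from h import *
st()
for n in("top","side"): cv2.imwrite(f"pics/{n}3.png",bot.capture(n))
s=cv2.imread("pics/side3.png")[120:290,220:400];t=cv2.imread("pics/top3.png")[120:290,220:400]
cv2.imwrite("pics/c3.png",cv2.resize(np.hstack([t,s]),None,fx=2.2,fy=2.2))
E
```

```text
t 7.7 stand x,y,z 111.7 -0.8 238.5 rpy [ 3.141 -0.     1.174] F [-0.2  0.1  0.5] w 0.5831750274705798
```

View pics/c3.png

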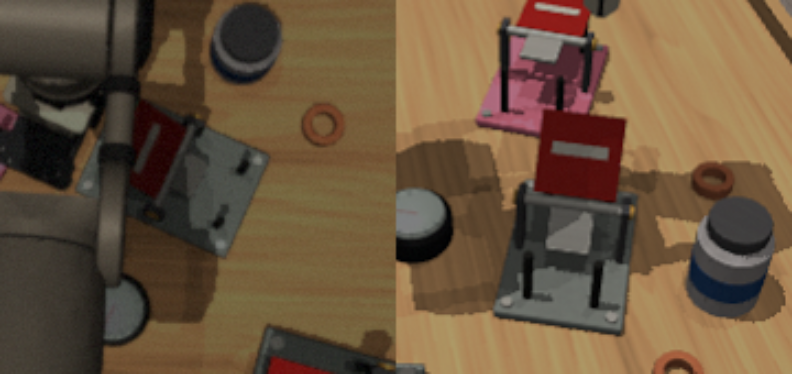

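The flag stands at about 50° and nothing else has moved. I'll descend on its +x side.

Request:
jog_arm(targets=[{"xyz": [0, 0, 0.2], "spin": 0}, {"xyz": [0, 0, 0.4], "spin": 0}, {"xyz": [0, 0, 0.4], "spin": 0}, {"xyz": [0, 0, 0.25], "spin": 0}, {"xyz": [0, 0, 0.1], "spin": 0}, {"xyz": [-0.1, 0, 0], "spin": 0}, {"xyz": [-0.1, 0, 0], "spin": 0}, {"xyz": [-0.1, 0, 0], "spin": 0}, {"xyz": [-0.06, 0, 0], "spin": 0}, {"xyz": [0, 0, 0], "spin": 0}])

```text
time: 9.05
tool_pos: [590.0, 26.1, 130.2]
tcp_rot: [3.141, -0.0, 1.171]
contact_force: [0.3, 0.6, -0.1]
grip_width: 0.3
finger_force: 0.0
```

Request:
jog_arm(targets=[{"xyz": [-0.05, 0, 0], "spin": 0}, {"xyz": [-0.05, 0, 0], "spin": 0}, {"xyz": [-0.05, 0, 0], "spin": 0}, {"xyz": [-0.05, 0, 0], "spin": 0}, {"xyz": [-0.05, 0, 0], "spin": 0}, {"xyz": [-0.05, 0, 0], "spin": 0}, {"xyz": [-0.05, 0, 0], "spin": 0}, {"xyz": [-0.05, 0, 0], "spin": 0}, {"xyz": [-0.05, 0, 0], "spin": 0}, {"xyz": [-0.05, 0, 0], "spin": 0}])

```text
time: 10.3
tool_pos: [574.3, -10.6, 129.8]
tcp_rot: [-3.141, 0.0, 1.172]
contact_force: [-0.7, 0.4, 0.7]
grip_width: 0.6
finger_force: 0.6
```

```bash
python3 - <<'E'
from h import *
st(); a=bot.capture("side"); cv2.imwrite("pics/s4.png",cv2.resize(a[100:300,180:430],None,fx=2.4,fy=2.4))
E
```

```text
t 10.3 stand x,y,z 40.8 -1.2 129.8 rpy [-3.141  0.     1.172] F [-0.7  0.4  0.7] w 0.6119347708325861
```

View pics/s4.png

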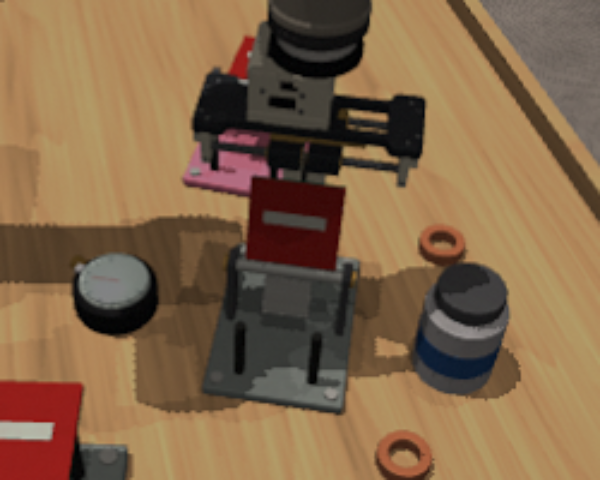

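The fingers are pushing the flag up from behind, and it is at about 65°. I'll keep going past upright and then follow the arc down.

Request:
jog_arm(targets=[{"xyz": [-0.05, 0, 0], "spin": 0}, {"xyz": [-0.05, 0, 0], "spin": 0}, {"xyz": [-0.05, 0, 0], "spin": 0}, {"xyz": [-0.05, 0, 0], "spin": 0}, {"xyz": [-0.05, 0, 0], "spin": 0}, {"xyz": [-0.05, 0, 0], "spin": 0}, {"xyz": [-0.05, 0, 0], "spin": 0}, {"xyz": [-0.05, 0, 0], "spin": 0}, {"xyz": [-0.06, 0, 0], "spin": 0}, {"xyz": [-0.06, 0, 0.01], "spin": 0}])

```text
time: 11.6
tool_pos: [558.1, -48.9, 129.0]
tcp_rot: [-3.141, 0.0, 1.172]
contact_force: [-0.1, 0.7, -0.7]
grip_width: 0.7
finger_force: 0.6
```

Request:
jog_arm(targets=[{"xyz": [-0.05, 0, 0.015], "spin": 0}, {"xyz": [-0.05, 0, 0.02], "spin": 0}, {"xyz": [-0.05, 0, 0.02], "spin": 0}, {"xyz": [-0.05, 0, 0.03], "spin": 0}, {"xyz": [-0.05, 0, 0.03], "spin": 0}, {"xyz": [-0.04, 0, 0.03], "spin": 0}, {"xyz": [0, 0, 0], "spin": 0}, {"xyz": [0, 0, 0], "spin": 0}, {"xyz": [0, 0, 0], "spin": 0}, {"xyz": [0, 0, 0], "spin": 0}])

```text
time: 12.85
tool_pos: [549.4, -70.0, 117.5]
tcp_rot: [3.141, 0.0, 1.172]
contact_force: [0.7, 0.2, 0.1]
grip_width: 0.7
finger_force: 0.0
```

```bash
python3 - <<'E'
from h import *
st(); a=bot.capture("side"); cv2.imwrite("pics/s5.png",cv2.resize(a[100:300,180:430],None,fx=2.4,fy=2.4))
E
```

```text
t 12.85 stand x,y,z -23.6 -1.3 117.5 rpy [3.141 0.    1.172] F [0.7 0.2 0.1] w 0.7089158875986289
```

View pics/s5.png

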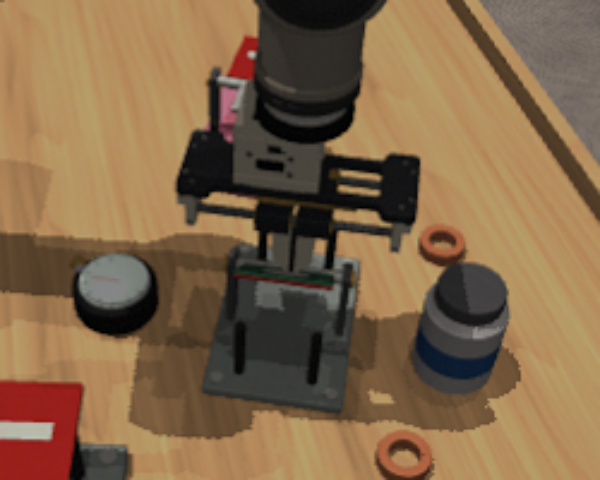

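The flag has passed upright to about 135°, with its green face under the fingers. I'll lower it the rest of the way slowly.

Request:
jog_arm(targets=[{"xyz": [-0.035, 0, 0.035], "spin": 0}, {"xyz": [-0.035, 0, 0.04], "spin": 0}, {"xyz": [-0.03, 0, 0.04], "spin": 0}, {"xyz": [-0.02, 0, 0.04], "spin": 0}, {"xyz": [-0.02, 0, 0.04], "spin": 0}, {"xyz": [-0.02, 0, 0.04], "spin": 0}, {"xyz": [-0.015, 0, 0.03], "spin": 0}, {"xyz": [-0.01, 0, 0.03], "spin": 0}, {"xyz": [-0.01, 0, 0.02], "spin": 0}, {"xyz": [-0.01, 0, 0.02], "spin": 0}])

```text
time: 14.15
tool_pos: [542.9, -85.2, 90.6]
tcp_rot: [3.142, 0.0, 1.172]
contact_force: [0.3, 1.0, 0.0]
grip_width: 0.3
finger_force: 0.4
```

Request:
jog_arm(targets=[{"xyz": [0, 0, 0.01], "spin": 0}, {"xyz": [0, 0, 0.01], "spin": 0}, {"xyz": [0, 0, 0.01], "spin": 0}, {"xyz": [0, 0, 0.01], "spin": 0}, {"xyz": [0, 0, 0.01], "spin": 0}, {"xyz": [0, 0, 0.01], "spin": 0}, {"xyz": [0, 0, 0.01], "spin": 0}, {"xyz": [0, 0, 0], "spin": 0}, {"xyz": [0, 0, 0], "spin": 0}, {"xyz": [0, 0, 0], "spin": 0}])

```text
time: 15.4
tool_pos: [542.9, -85.0, 85.0]
tcp_rot: [-3.141, 0.0, 1.172]
contact_force: [0.4, -1.1, 0.3]
grip_width: 0.2
finger_force: 0.0
```

Request:
jog_arm(targets=[{"xyz": [0, 0, 0.005], "spin": 0}, {"xyz": [0, 0, 0.005], "spin": 0}, {"xyz": [0, 0, 0.005], "spin": 0}, {"xyz": [0, 0, 0.005], "spin": 0}, {"xyz": [0, 0, 0.005], "spin": 0}, {"xyz": [0, 0, 0], "spin": 0}, {"xyz": [0, 0, 0], "spin": 0}, {"xyz": [0, 0, 0], "spin": 0}, {"xyz": [0, 0, 0], "spin": 0}, {"xyz": [0, 0, 0], "spin": 0}])

```text
time: 16.65
tool_pos: [543.0, -85.2, 83.3]
tcp_rot: [3.141, 0.0, 1.172]
contact_force: [-2.1, 0.4, 5.3]
grip_width: 0.5
finger_force: 2.6
```

The force has risen to 5 N, where moving the flag alone would take under 1 N, so it is on its stops. One slight extra press, then retreat.

Request:
jog_arm(targets=[{"xyz": [0, 0, 0.003], "spin": 0}, {"xyz": [0, 0, 0.003], "spin": 0}, {"xyz": [0, 0, 0], "spin": 0}, {"xyz": [0, 0, 0], "spin": 0}, {"xyz": [0, 0, 0], "spin": 0}, {"xyz": [0, 0, 0], "spin": 0}, {"xyz": [0, 0, 0], "spin": 0}, {"xyz": [0, 0, 0], "spin": 0}, {"xyz": [0, 0, 0], "spin": 0}, {"xyz": [0, 0, 0], "spin": 0}])

```text
time: 17.9
tool_pos: [542.9, -85.2, 83.2]
tcp_rot: [3.141, 0.0, 1.172]
contact_force: [-4.4, 0.3, 9.2]
grip_width: 0.4
finger_force: 4.2
```

Request:
jog_arm(targets=[{"xyz": [0, 0, -0.05], "spin": 0}, {"xyz": [0, 0, -0.2], "spin": 0}, {"xyz": [0, 0, -0.5], "spin": 0}, {"xyz": [0, 0, -0.6], "spin": 0}, {"xyz": [0, 0, -0.5], "spin": 0}, {"xyz": [-0.3, 0, 0], "spin": 0}, {"xyz": [-0.5, 0, 0], "spin": 0}, {"xyz": [-0.5, 0, 0], "spin": 0}, {"xyz": [-0.3, 0, 0], "spin": 0}, {"xyz": [0, 0, 0], "spin": 0}])

```text
time: 19.15
tool_pos: [492.9, -204.4, 231.4]
tcp_rot: [3.141, 0.0, 1.169]
contact_force: [-0.2, -0.2, 0.4]
grip_width: 0.5
finger_force: 0.0
```

```bash
python3 - <<'E'
from h import *
st()
t=bot.capture("top");s=bot.capture("side")
cv2.imwrite("pics/c6.png",cv2.resize(np.hstack([t[110:290,220:400],s[120:300,200:380]]),None,fx=2.2,fy=2.2))
hsv=cv2.cvtColor(t,cv2.COLOR_BGR2HSV)
for n,q in(("canister",(330,137)),("gauge",(271.5,260))):pass
E
```

```text
t 19.15 stand x,y,z -169.3 -1.5 231.4 rpy [3.141 0.    1.169] F [-0.2 -0.2  0.4] w 0.5167606444408078
```

View pics/c6.png

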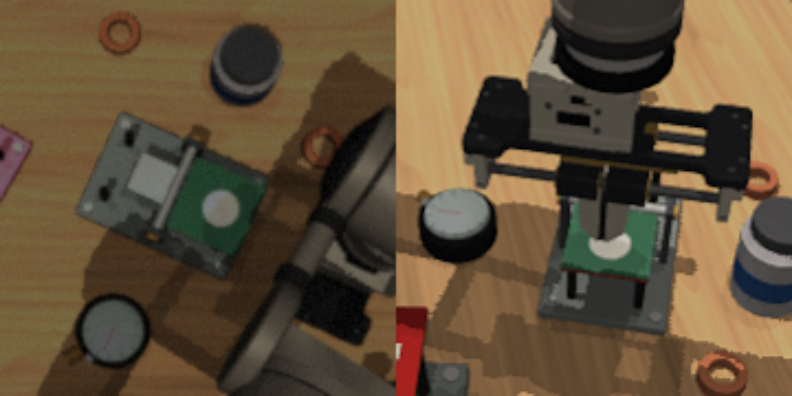

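The flag lies flat on its stops with the green face and white disc up, at (220,208) in the top crop. The gauge, canister and seats are where they were.

```bash
python3 -c "
from plant import bot
print(bot.close_job())"
```

```text
the job is handed in; nothing more can be done
None
```

The flag on the small grey stand is flipped and lies flat on its stops with the green face up; the gauge, canister and both valve seats look unmoved in the last pictures, and the job was handed in at about 19 s (no verdict was shown).

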